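# Shut the blue line in the isolator

## Robot

A 6-joint arm with a two-finger parallel gripper is mounted at the origin on the work surface. World frame = base frame: x ahead of the robot, y to its left, z up, the work surface at z = 0. Lengths are in m, angles in degrees, forces in N, time in s.
With the tool pointing down it reaches from about 0.325 to 0.9 m from the base axis. Payload 3.5 kg.
Tool frame: the origin (TCP) lies between the finger pads; the fingertips stand 11 mm ahead of it and the grasp point (between the pads) lies 8 mm behind it (manip.tip_reach is the distance from the TCP to the fingertips, in m); z points along the fingers, y is the line along which they close (so a half turn about z gives the same grasp; the last joint's range is limited). The gripper opens to 85 mm and grips with 20 to 120 N. Pads are 22 mm wide; open, the fingers measure 114 mm over their backs; the gripper's body (76 mm by 85 mm) begins 54 mm behind the grasp point. The pads swing forward as they close: fully open they stand 13 mm farther back than shut.
Start: joints at [62.831, 15.837, -1.513, 72.651, 0, 84.076], TCP at [0.226, 0.583, 0.242] pointing down, gripper open.
Joint ranges: [-178.77, 178.77], [-48.84, 107.48], [-61.69, 71.31], [-111.58, 123.2], [-90, 87.43], [-180, 180]. Speed limits (degrees/s): [147.25, 147.25, 180, 180, 180, 180].

## Interface

Orientations are given as a 3x3 rotation matrix whose columns are the frame's x, y, z axes.
In Python, from bench import manip gives the robot as it stands.
- The arm moves only by the shell command python3 -m pendant 'ROWS' [FORCE]. ROWS is a JSON object of lists of equal length, an entry for each row: "hand": the opening, from -1 (shut) to 1 (fully open); "translation": the shift along the tool's x, y, z each as a share of 0.02 m, from -1 to 1, a list of three; "turn": the turn about the tool's z as a share of 0.12 rad, from -1 to 1. A call has 1 to 12 rows; each row shifts and turns the commanded pose from where the row before left it, along the tool's axes as they then stand; what a row does not reach is not made up. A row lasts 1/12 s, in which the tool goes at most 41.7 mm and 7.16 degrees, less where a joint would pass 70% of its speed; a pose out of reach is approached as far as the arm can. A call with a number of a shift or a turn outside -1 to 1 is refused whole. A call with a gripper value outside its range is refused whole. The fingers move at their own pace and stop on an object; FORCE is the grip in N (left out, the last holds). Time passes only in rows, so rows that do not move let the fingers close. It gives the time, the measured TCP pose, the force, the opening and the grip force at its end, in the units of the state.
- manip.get_state(): the state, without advancing time (a new reading comes with each control period).
- manip.capture(name): name is "scene" or "top" or "wrist"; returns (picture, depth): 420x560x3 uint8, red, green, blue; 420x560 float32, m along the optical axis (not along the pixel's ray), 0 where there is no reading.
- manip.camera_info(name): a dict with "fx", "fy", "cx", "cy" (pixels), "origin" and "attitude" of the camera in the world; the wrist camera has in their place "mount" (4x4, takes a point from camera to tool coordinates, whose origin is the TCP and whose axes are the flange's). Camera axes: x right, y down, z forward; pixel columns grow to the right and rows downward; lengths in m; the calibration is good to about 2 mm. A picture is of the moment at which its call begins: read the wrist's pose just before it. camera_info takes no time and is no camera call.
- manip.sign_off(): hands the job in; it is judged then, once.
The state is a dict: "t": time; "joint_pos": joint angles; "qd": joint speeds; "joint_torque": joint torques, N m; "position": TCP position; "orientation": TCP orientation; "force": force on the tool from outside, world axes, zero at the start; "ft_torque": the same for the moment, N m; "gripper_width": finger opening in m; "grip_force": force on a finger pad.
Only numpy, scipy, OpenCV 4.12 (cv2) and the standard library are available. Lean on these libraries where they do the work, as an engineer would, in place of code of your own. Each camera call takes 0.05 s, during which the arm holds its last target. There are 200 camera calls.

## Task

Shut off the blue line: turn the blue valve knob clockwise until it clicks past its detent and its white pointer stays at the red dot, then let go. Leave the orange valve as it is and do not shift or tip the amber bottle.

Things in the scene. Friction and masses are not known exactly. Their poses are not given: they have to be found in the camera images.
- blue_knob (a joint): Angle of the blue knob, rad, growing clockwise from above. 0 (start): open, white pointer at the green dot. An over-centre detent spring resists with 0.2 N m at first; let go before 0.6 the knob springs back to 0; past 0.6 it snaps on to rest at 1.2 (69 degrees): shut, pointer at the red dot. Stops at 0 and 1.2. Fixed white body 84 x 94 mm, 35 mm tall; two pipe fittings reach 82 mm from the axis.
- blue_grip (a point): Point on the blue knob's vertical axis at the height to grip, 66 mm above the bench. Turns with the knob: z up, x along its bar grip. Bar 48 mm long (x, centred), 14 mm thick (y), from the flange (56 mm across, its top 43 mm above the bench) up to 81 mm. White pointer stripe on the bar's -x half. Valve places and yaw vary; blue and orange may be swapped.
- orange_tip (a point): Bystander: top of the pointer end of the orange valve's knob, 24 mm from that knob's vertical axis along its bar, 81 mm above the bench. That valve is like the blue one but with an orange knob, set at its green dot, its axis at least 200 mm from the blue one's.
- amber_bottle: Bystander: loose amber glass jar with white cap, 66 mm across, 120 mm tall, 0.3 to 0.55 kg, standing beyond and between the valves, at least 120 mm from either knob (axis to axis). Origin at the centre of its underside, z up. A fixed white vial rack, 50 x 130 mm, 60 mm tall, stands 0.34 m straight ahead of the robot's base.
Not all that is in view belongs to the job. Leave any turquoise or yellow look-alike of the part that bears blue_knob alone.

How it is judged (in metres and radians):
At the end, for the whole second after the job is handed in: The blue knob rests past its detent, at more than 1.05 rad (its shut rest is 1.2), not moving; the orange knob's pointer is within 10 mm and the amber bottle within 20 mm of where they were at the start, the bottle upright within 11 degrees (value of joint blue_knob above 1.05 rad and velocity of joint blue_knob between -0.1 and 0.1 rad/s and distance of orange_tip from where it was at the start of the episode below 0.01 m and distance of amber_bottle from where it was at the start of the episode below 0.02 m and angle between amber_bottle's own z axis and vertical below 0.2 rad); the robot touches nothing.
It fails at once if the orange valve's knob was turned (pointer moved more than 12 mm) (distance of orange_tip from where it was at the start of the episode above 0.012 m).
It fails at once if the amber bottle was shifted more than 20 mm (distance of amber_bottle from where it was at the start of the episode above 0.02 m).
It fails at once if the amber bottle was tipped more than 17 degrees (angle between amber_bottle's own z axis and vertical above 0.3 rad).
It also fails if it takes over 32 s, if anything falls off the work surface, if the arm or the gripper's body presses on something with over 40 N, if the wrist force passes 120 N, or if a joint passes its speed limit or range.

## Working session

There is one attempt and no reset: what is moved stays moved. The work goes in short steps, Python scripts to look and compute and a shell command to move; the robot and the scene stay as the last step left them, time stands still between calls to the robot, and variables do not carry over. Pictures are saved under pics/ and viewed, at most 10 in all, crops included, and the job is handed in when it is done.

```bash
mkdir -p pics; python3 - <<'E'
from bench import manip
import cv2,numpy as np
for n in("top","scene"):
    p,d=manip.capture(n); np.savez(f"pics/{n}.npz",p=p,d=d); cv2.imwrite(f"pics/{n}.png",p[:,:,::-1])
    print(manip.camera_info(n))
s=manip.get_state();print(s)
E
```

```text
{'fx': 523.4548478491353, 'fy': 523.4548478491353, 'cx': 274.0760766753325, 'cy': 204.4105386968639, 'origin': array([0.60066711, 0.0156832 , 1.10579472]), 'attitude': array([[-0.00765479, -0.99914937,  0.04052077],
       [-0.99985577,  0.00826197,  0.01483818],
       [-0.01516034, -0.04040134, -0.99906851]])}
{'fx': 414.91231210955846, 'fy': 414.91231210955846, 'cx': 281.8896539179901, 'cy': 204.75527310690822, 'origin': array([ 1.30948482, -0.16912733,  0.71836573]), 'attitude': array([[ 0.23497486,  0.66554775, -0.70840173],
       [ 0.97184345, -0.14772521,  0.18356899],
       [ 0.01752513, -0.73158968, -0.68151993]])}
{'t': 0.1, 'joint_pos': array([ 6.28316973e+01,  1.58755030e+01, -1.58966552e+00,  7.26516391e+01,
        1.22927903e-04,  8.40754384e+01]), 'qd': array([-0.11602132, -0.10680944,  0.21249275,  0.06050276,  0.01636174,
        0.00534957]), 'joint_torque': array([-3.79241828e-04, -4.46708572e+01,  2.96129251e+01,  8.46527430e-03,
       -1.15265275e-04, -7.45427144e-06]), 'position': array([0.22615526, 0.58191101, 0.24125676]), 'orientation': array([[-9.32047356e-01,  3.62335281e-01, -9.32780384e-04],
       [ 3.62336419e-01,  9.32045617e-01, -1.81276799e-03],
       [ 2.12564070e-04, -2.02756592e-03, -9.99997922e-01]]), 'force': array([-0.41565392,  0.47968531,  0.04929777]), 'ft_torque': array([-0.00018096, -0.02753479, -0.03807893]), 'grip_force': 0.0, 'gripper_width': 0.08506098470812688}
```

View pics/top.png

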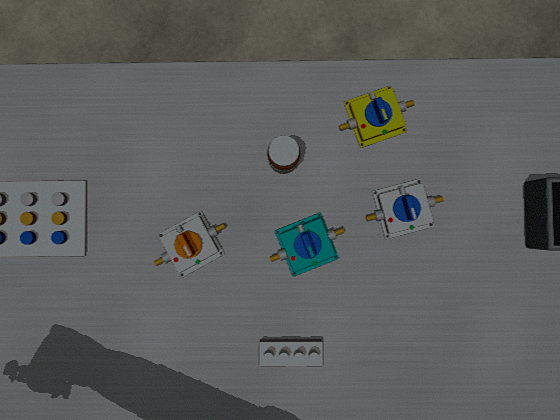

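View pics/scene.png

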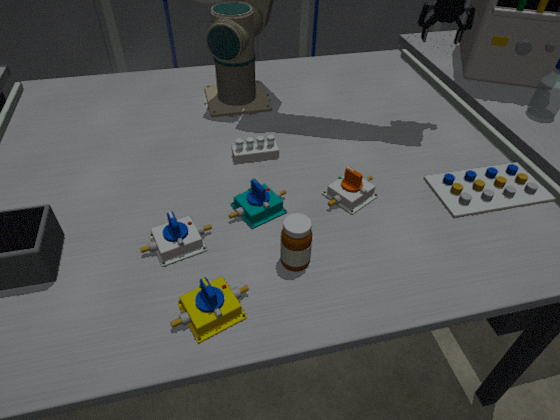

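The white-bodied valve with the blue knob is at top-image (407,208), with its green dot at (411,227) and red dot at (390,219). The teal and yellow ones are look-alikes, orange is at (188,244), and the bottle is at (284,152). Next I'll measure the bar from depth.

```bash
python3 - <<'E'
from bench import manip
import cv2,numpy as np
z=np.load("pics/top.npz");p,d=z['p'],z['d'];c=manip.camera_info("top")
v,u=np.mgrid[:420,:560]
P=np.stack([(u-c['cx'])*d/c['fx'],(v-c['cy'])*d/c['fy'],d],-1)@c['attitude'].T+c['origin']
m=(abs(u-407)<45)&(abs(v-208)<45)
b=m&(P[...,2]>.068)
q=P[b];print(len(q),q.mean(0),q.min(0),q.max(0))
r=cv2.minAreaRect((q[:,:2]*1000).astype(np.float32));print("rect mm",r)
w,V=np.linalg.eigh(np.cov(q[:,:2].T));print(w**.5,V[:,1],np.degrees(np.arctan2(V[1,1],V[0,1])))
bl=m&(p[...,2]>p[...,0].astype(int)+60)&(P[...,2]>.035)&(P[...,2]<.055)
print("flange",P[bl].mean(0), cv2.minEnclosingCircle((P[bl][:,:2]*1000).astype(np.float32)))
body=m&(P[...,2]>.025)&(P[...,2]<.04)
print("body",cv2.minAreaRect((P[body][:,:2]*1000).astype(np.float32)))
for n,U,V_ in(("green",411,227),("red",390,219)):print(n,P[V_,U])
for n,U,V_ in(("teal",307,244),("yellow",378,112),("bottle",284,150),("orange",188,244)):print(n,P[V_,U])
cv2.imwrite("pics/c.png",cv2.resize(p[168:248,360:455,::-1],None,fx=6,fy=6,interpolation=cv2.INTER_CUBIC))
E
```

```text
230 [ 0.63023045 -0.20483705  0.20887903] [ 0.60066711 -0.24804052  0.06829734] [0.65860691 0.0156832  1.10579472]
rect mm ((607.12451171875, -117.6031494140625), (47.327857971191406, 262.65545654296875), 12.988168716430664)
[0.01267465 0.0848006 ] [-0.13072144  0.99141914] 97.51128356388679
flange [ 0.63351481 -0.23166167  0.04288742] ((634.9052124023438, -236.86021423339844), 27.336612701416016)
body ((633.240234375, -236.40142822265625), (86.04234313964844, 159.59405517578125), 14.414801597595215)
green [ 0.59576804 -0.24671221  0.03555115]
red [ 0.61234052 -0.20375213  0.03865008]
teal [ 0.56433153 -0.0328208   0.07990037]
yellow [ 0.82557443 -0.17762282  0.06688813]
bottle [0.74380182 0.01074468 0.11821117]
orange [0.5659523  0.20049914 0.07872049]
```

View pics/c.png

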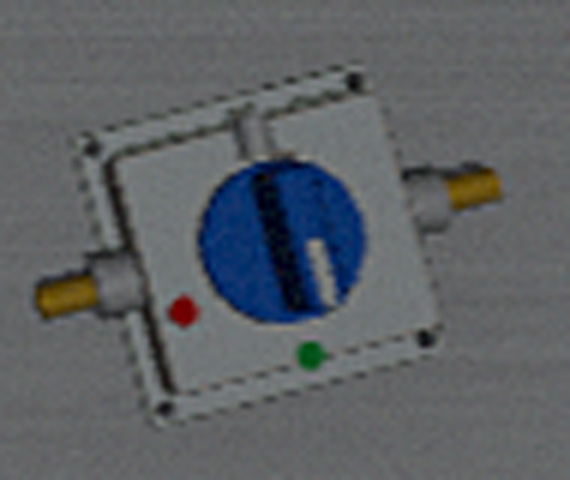

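```bash
python3 -m pendant '{"hand":[1,1,1,1,1,1,1,1,1,1,1,1],"translation":[[-0.94,-0.85,0],[-0.94,-0.85,0],[-0.94,-0.85,0],[-0.94,-0.85,0],[-0.94,-0.85,0],[-0.94,-0.85,0],[-0.94,-0.85,0],[-0.94,-0.85,0],[-0.94,-0.85,0],[-0.94,-0.85,0],[-0.94,-0.85,0],[-0.94,-0.85,0]],"turn":[0,0,0,0,0,0,0,0,0,0,0,0]}' 80
python3 - <<'E'
from bench import manip
import cv2,numpy as np
z=np.load("pics/top.npz");p,d=z['p'],z['d'];c=manip.camera_info("top")
v,u=np.mgrid[:420,:560]
P=np.stack([(u-c['cx'])*d/c['fx'],(v-c['cy'])*d/c['fy'],d],-1)@c['attitude'].T+c['origin']
m=(abs(u-407)<45)&(abs(v-208)<45)&(d>0)
q=P[m&(P[...,2]>.06)];print(len(q),q.mean(0))
print(cv2.minAreaRect((q[:,:2]*1000).astype(np.float32)))
w,V=np.linalg.eigh(np.cov(q[:,:2].T));print(w**.5,np.degrees(np.arctan2(V[1,1],V[0,1])))
bl=m&(p[...,2]>p[...,0].astype(int)+60)&(P[...,2]>.03)&(P[...,2]<.055)
q=P[bl|(m&(P[...,2]>.06))]
print(cv2.minEnclosingCircle((P[bl][:,:2]*1000).astype(np.float32)),cv2.fitEllipse(cv2.convexHull((P[bl][:,:2]*1000).astype(np.float32))))
E
```

```text
t: 1.1
position: [0.3628, 0.3093, 0.2419]
orientation: [[-0.932, 0.362, -0.001], [0.362, 0.932, -0.0], [0.0, -0.001, -1.0]]
force: [0.6, -0.1, -0.4]
gripper_width: 0.0856
grip_force: 0.0
220 [ 0.63461745 -0.23614004  0.0782035 ]
((634.9161987304688, -237.8925018310547), (47.327659606933594, 15.298673629760742), 14.604500770568848)
[0.0043755  0.01367514] -165.83126375062923
((634.9052124023438, -236.86021423339844), 27.336612701416016) ((634.6198120117188, -236.97647094726562), (53.4830207824707, 53.776065826416016), 13.008270263671875)
```

```bash
R='no'; python3 -m pendant '{"hand":[1,1,1,1,1,1,1,1,1,1,1,1],"translation":[[-0.94,-0.85,0],[-0.94,-0.85,0],[-0.94,-0.85,0],[-0.94,-0.85,0],[-0.94,-0.85,0],[-0.94,-0.85,0],[-0.94,-0.85,0],[-0.94,-0.85,0],[-0.94,-0.85,0],[-0.94,-0.85,0],[-0.94,-0.85,0],[-0.94,-0.85,0]],"turn":[0,0,0,0,0,0,0,0,0,0,0,0]}'
python3 -m pendant '{"hand":[1,1,1,1,1,1,1,1,1,1,1,1],"translation":[[-0.94,-0.85,0],[-0.94,-0.85,0],[-0.94,-0.85,0],[-0.94,-0.85,0],[-0.94,-0.85,0],[-0.94,-0.85,0],[-0.94,-0.85,0],[-0.94,-0.85,0],[-0.94,-0.85,0],[-0.94,-0.85,0],[-0.94,-0.85,0],[-0.94,-0.85,0]],"turn":[0,0,0,0,0,0,0,0,0,0,0,0]}'
python3 -m pendant '{"hand":[1,1,1,1,1,1,1,1],"translation":[[0,0,0],[0,0,0],[0,0,0],[0,0,0],[0,0,0],[0,0,0],[0,0,0],[0,0,0]],"turn":[-0.865,-0.865,-0.865,-0.865,-0.865,-0.865,0,0]}'
```

```text
t: 2.1
position: [0.4992, 0.0375, 0.2419]
orientation: [[-0.932, 0.362, -0.001], [0.362, 0.932, 0.0], [0.001, -0.0, -1.0]]
force: [-1.1, 0.7, -0.6]
gripper_width: 0.0856
grip_force: 0.0
t: 3.1
position: [0.6355, -0.2341, 0.2415]
orientation: [[-0.932, 0.362, -0.001], [0.362, 0.932, 0.001], [0.001, 0.0, -1.0]]
force: [0.4, 0.3, 0.9]
gripper_width: 0.0854
grip_force: 0.0
t: 3.77
position: [0.6352, -0.233, 0.2417]
orientation: [[-0.969, -0.247, -0.001], [-0.247, 0.969, 0.0], [0.001, 0.001, -1.0]]
force: [-0.4, -0.1, -0.4]
gripper_width: 0.0852
grip_force: 0.0
```

```bash
python3 - <<'E'
from bench import manip
import cv2,numpy as np
s=manip.get_state();p,d=manip.capture("wrist");c=manip.camera_info("wrist");M=c['mount']
v,u=np.mgrid[:420,:560]
P=np.stack([(u-c['cx'])*d/c['fx'],(v-c['cy'])*d/c['fy'],d],-1)@M[:3,:3].T+M[:3,3]
W=P@s['orientation'].T+s['position']
m=(d>0)&(np.hypot(W[...,0]-.6347,W[...,1]+.237)<.05)&(W[...,2]>.072)&(W[...,2]<.09)
q=W[m];print(m.sum(),q.mean(0),cv2.minAreaRect((q[:,:2]*1000).astype(np.float32)),P[m].mean(0))
m2=(d>0)&(np.hypot(W[...,0]-.6347,W[...,1]+.237)<.04)&(W[...,2]>.04)&(W[...,2]<.047)&(p[...,2]>p[...,0].astype(int)+50)
print(cv2.minEnclosingCircle((W[m2][:,:2]*1000).astype(np.float32)))
cv2.imwrite("pics/w.png",p[:,:,::-1])
E
```

```text
908 [ 0.63347724 -0.23742625  0.08094602] ((634.9505615234375, -237.26968383789062), (48.2119255065918, 13.912643432617188), 14.361349105834961) [ 0.00265726 -0.00397855  0.1607735 ]
((634.6406860351562, -236.4517364501953), 27.607648849487305)
```

View pics/w.png

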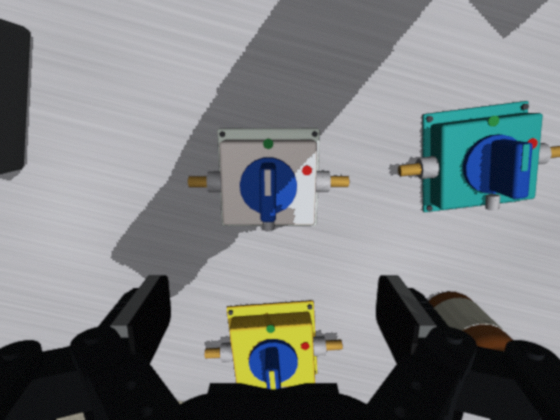

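The wrist view shows the blue knob at (268,185), with its pointer at the green dot and the bar axis lined up with the tool. Its position agrees with the top camera, so I'll descend.

```bash
python3 -m pendant '{"hand":[1,1,1,1,1,1,1,1,1,1,1,1],"translation":[[0.06,-0.2,0.9],[0,0,0.9],[0,0,0.9],[0,0,0.9],[0,0,0.9],[0,0,0.9],[0,0,0.9],[0,0,0.9],[0,0,0.9],[0,0,0.9],[0,0,0],[0,0,0]],"turn":[0,0,0,0,0,0,0,0,0,0,0,0]}'
python3 -m pendant '{"hand":[-1,-1,-1,-1,-1,-1,-1,-1,-1,-1,-1,-1],"translation":[[0,0,0],[0,0,0],[0,0,0],[0,0,0],[0,0,0],[0,0,0],[0,0,0],[0,0,0],[0,0,0],[0,0,0],[0,0,0],[0,0,0]],"turn":[0,0,0,0,0,0,0,0,0,0,0,0]}' 80
```

```text
t: 4.82
position: [0.6342, -0.2367, 0.0611]
orientation: [[-0.969, -0.248, -0.003], [-0.248, 0.969, 0.001], [0.003, 0.002, -1.0]]
force: [0.7, -0.2, 0.4]
gripper_width: 0.0851
grip_force: 0.0
t: 5.82
position: [0.6357, -0.2376, 0.0631]
orientation: [[-0.968, -0.249, 0.001], [-0.249, 0.968, -0.001], [-0.001, -0.001, -1.0]]
force: [-1.2, -0.3, 5.1]
gripper_width: 0.0126
grip_force: 79.3
```

```bash
python3 -m pendant '{"hand":[-1,-1,-1,-1,-1,-1,-1,-1,-1,-1,-1,-1],"translation":[[0,0,0],[0,0,0],[0,0,0],[0,0,0],[0,0,0],[0,0,0],[0,0,0],[0,0,0],[0,0,0],[0,0,0],[0,0,0],[0,0,0]],"turn":[0.6,0.6,0.6,0.6,0.6,0.6,0.6,0.6,0.6,0.6,0.6,0.6]}'; python3 -c "
from bench import manip;print(manip.get_state()['ft_torque'])"
python3 -m pendant '{"hand":[-1,-1,-1,-1,-1,-1,-1,-1,-1,-1],"translation":[[0,0,0],[0,0,0],[0,0,0],[0,0,0],[0,0,0],[0,0,0],[0,0,0],[0,0,0],[0,0,0],[0,0,0]],"turn":[0.6,0.6,0.6,0.6,0.3,0,0,0,0,0]}'; python3 -c "
from bench import manip;print(manip.get_state()['ft_torque'])"
```

```text
t: 6.82
position: [0.6356, -0.2383, 0.0631]
orientation: [[-0.816, 0.578, 0.0], [0.578, 0.816, -0.002], [-0.002, -0.002, -1.0]]
force: [-2.3, -1.4, 4.7]
gripper_width: 0.0126
grip_force: 79.4
[-0.44489589  0.35407473 -0.06085166]
t: 7.65
position: [0.6354, -0.2385, 0.0631]
orientation: [[-0.592, 0.806, 0.0], [0.806, 0.592, -0.003], [-0.002, -0.002, -1.0]]
force: [-1.8, -1.5, 5.8]
gripper_width: 0.0129
grip_force: 79.5
[-0.49797483  0.47322222 -0.18016927]
```

The tool has turned about 68°. Now I'll release, rise and check.

```bash
python3 -m pendant '{"hand":[1,1,1,1,1,1,1,1,1,1,1,1],"translation":[[0,0,0],[0,0,0],[0,0,0],[0,0,0],[0,0,0],[0,0,0],[0,0,0],[0,0,0],[0,0,0],[0,0,0],[0,0,0],[0,0,0]],"turn":[0,0,0,0,0,0,0,0,0,0,0,0]}'
python3 -m pendant '{"hand":[1,1,1,1,1,1,1,1,1,1,1],"translation":[[0,0,-0.9],[0,0,-0.9],[0,0,-0.9],[0,0,-0.9],[0,0,-0.9],[0,0,-0.9],[0,0,-0.9],[0,0,-0.9],[0,0,0],[0,0,0],[0,0,0]],"turn":[0,0,0,0,0,0,0,0,0,0,0]}'
python3 - <<'E'
from bench import manip
import cv2,numpy as np
s=manip.get_state();p,d=manip.capture("wrist");c=manip.camera_info("wrist");M=c['mount']
v,u=np.mgrid[:420,:560]
P=np.stack([(u-c['cx'])*d/c['fx'],(v-c['cy'])*d/c['fy'],d],-1)@M[:3,:3].T+M[:3,3]
W=P@s['orientation'].T+s['position']
m=(d>0)&(np.hypot(W[...,0]-.6347,W[...,1]+.237)<.05)&(W[...,2]>.072)&(W[...,2]<.09)
print(m.sum(),cv2.minAreaRect((W[m][:,:2]*1000).astype(np.float32)))
cv2.imwrite("pics/w2.png",p[:,:,::-1])
E
```

```text
t: 8.65
position: [0.6354, -0.2373, 0.0623]
orientation: [[-0.593, 0.805, 0.0], [0.805, 0.593, 0.0], [0.0, 0.0, -1.0]]
force: [-0.3, 0.4, -1.1]
gripper_width: 0.0852
grip_force: 0.0
t: 9.57
position: [0.6348, -0.2371, 0.2053]
orientation: [[-0.593, 0.805, -0.001], [0.805, 0.593, 0.001], [0.001, -0.001, -1.0]]
force: [-0.5, 0.4, -1.4]
gripper_width: 0.0854
grip_force: 0.0
1129 ((634.501953125, -236.94444274902344), (13.839000701904297, 47.701637268066406), 36.019718170166016)
```

View pics/w2.png

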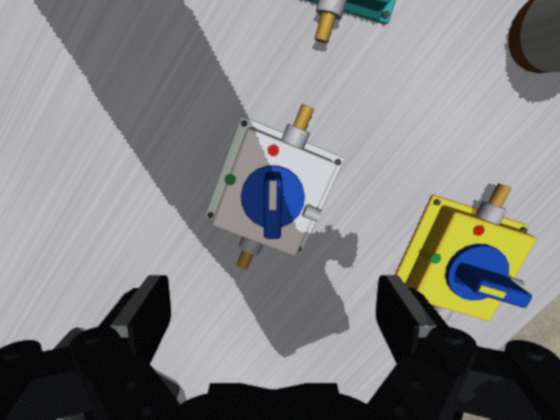

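The wrist view shows the knob at (272,197) with its pointer facing the red dot at (273,150). Bar yaw is −54°, about 68° (1.19 rad) of turn, and the gripper is clear.

```bash
python3 -c "
from bench import manip;print(manip.sign_off())"
```

```text
the job is handed in; nothing more can be done
None
```

The blue valve is shut: its knob turned about 68° clockwise and stayed at the red dot after release. I kept the arm clear of the orange valve and the bottle but didn't re-measure them, and handed the job in at about 10 s; sign-off returned no verdict.

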